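Raise the pail's bail and hang it on the drain stand

TASK

Hang the rinsed steel pail up to drain: raise its folded-down wire bail upright while the pail stays standing where it is, then carry it by the bail's grip to the drain stand, without tipping it, and hook the bail on both prongs of the sprung fork so that the pail hangs straight and still over the drip tray. The fork is clamped at a height nobody noted: lower the bail into it by feel and let the fork take the weight gently before you let go, neither forcing it down nor dropping the pail. Leave the marker and the loose bearing on the table alone.

Things in the scene. Friction and masses are not known exactly. Their poses are not given: they have to be found in the camera images.
- pail: Small open steel pail with straight sides, 89 mm across the rim and 70 mm high, about 0.3 to 0.5 kg, empty, loose. Origin: centre of its underside; z up out of the mouth; the bail's pivots lie on its y direction, at y = +-52 mm, 60 mm above the underside; the bail starts folded to the -x side.
- bail (a joint): Angle of the bail about the pail's y axis: 0 = folded down level, towards the pail's -x; 1.57 = upright over the pail; 3.14 = folded to the other side. Stiff pivots: it stays where it is put (about 0.04 N m of friction). It starts between 0.1 and 0.4. The light pail slides or tips if the bail is pushed or pulled along its length by a few newtons while it is raised.
- bail_grip (a point): Centre of the black grip sleeve, in the middle of the bail's straight crossbar, 110 mm from the pivot line. The sleeve is 11 mm thick and 36 mm long, along the pail's y, and turns freely on the wire, so the bail can swing in a closed gripper. Bare wire (5 mm thick) lies on each side of it, 18 to 42 mm from the middle. y is along the sleeve; the axes turn with the bail.
- stand: Fixed: grey drip tray 190 (x) by 150 mm (y), rim 12 mm high, and a post 16 mm thick, 251 mm high, at x = +92 mm. A collar on the post bears a fork of two 6 mm steel prongs reaching to -x (the bail comes on from there) at y = -32 and +32 mm (58 mm free between; cross piece at x = +68 mm). Each prong has a V seat, its bottom at x = 0, its sides rising 18 mm within 25 mm. Origin: on the table below the seats.
- under_seat (a point): The stand's origin again: on the table, vertically below the middle between the seats, where the bail's wire shall lie along y, either way round. The seated wire's centre is 205 to 245 mm above it (fork unloaded): this height is not measured and differs each time. The prongs span from 9 mm below to 17 mm above that centre. The fork yields downward on a spring of 2 N per mm, travel 15 mm; it is delicate: it should feel little more than the weight of the pail, and never 12 N.
- marker: Marker pen, 137 x 16 x 18 mm, bystander lying on the table. Origin: centre of its underside.
- race_p_01: Single loose bearing, 29 mm across, 12 mm high, bystander on the table. Origin: centre of its underside.

How it is judged:
By the outcome, as a careful person would: the job done as asked, in the order asked, and still so for the second after the job is handed in, with the robot touching nothing.
It also fails if it takes over 64 s, if anything falls off the work surface, if the arm or the gripper's body presses on something with over 40 N, if the wrist force passes 120 N, or if a joint passes its speed limit or range.

ROBOT

A 7-joint arm with a two-finger parallel gripper is mounted at the origin on a cart in front of the work surface, level with it; the furniture and walls round the work are solid. World frame = base frame: x ahead of the robot, y to its left, z up, the work surface at z = 0. Lengths are in m, angles in rad, forces in N, time in s.
With the tool pointing down it reaches from about 0.4 to 0.85 m from the base axis. Payload 4.5 kg.
Tool frame: the origin (TCP) lies on the centre line of the jaws, within the pads' length; the fingertips stand 19 mm ahead of it and the grasp point (between the pads) is the TCP; z points along the fingers, x is the direction in which the jaws open and shut, and the axes are right-handed (so a half turn about z gives the same grasp; the last joint's range is limited). The gripper opens to 88 mm and grips with 3 to 60 N. Pads are 18 mm wide; open, the fingers measure 123 mm over their backs; the gripper's body (75 mm by 187 mm) begins 45 mm behind the grasp point.
Start: joints at [0.034, 0.689, -0.195, 1.565, 0.157, 0.902, -0.215], TCP at [0.625, 0, 0.258] pointing down, gripper open.
Joint ranges: [-3.01, 3.01], [-0.46, 2.08], [-1.47, 1.51], [0.13, 2.56], [-1, 4.14], [0.04, 2.09], [-2.66, 2.66]. Speed limits (rad/s): [2.57, 2.57, 3.14, 3.14, 3.14, 3.14, 3.14].

INTERFACE

Orientations are given as a unit quaternion [w, x, y, z].
In Python, from bench import arm, camera, close_job, models gives the robot as it stands.
- The arm moves only by the shell command python3 -m creep 'ROWS' [FORCE]. ROWS is JSON, a list that holds one entry, the list of rows, each a list of 7 numbers: the gripper command: -1 is shut, 1 is fully open, values between are in proportion, then the shift along the world's x, y, z in units of 50 mm (1.0 is 50 mm), then the turn, a rotation vector about the world's x, y, z in units of 8 degrees (1.0 is 8 degrees). In form: [[[grip, x, y, z, rx, ry, rz], ...]]. A call has 1 to 20 rows; each row is the pose to reach, as a shift and turn from the pose commanded when the call began; what a row does not reach only later rows make up. A row lasts 1/10 s, in which the tool goes at most 50 mm and 8.59 degrees, less where a joint would pass 70% of its speed; a pose out of reach is approached as far as the arm can. A call with a gripper value outside its range is refused whole. The fingers move at their own pace and stop on an object; FORCE is the grip in N (left out, the last holds). Time passes only in rows, so rows that repeat a pose let the fingers close. It gives the time, the measured TCP pose, the force and the opening at its end, in the units of the state.
- arm.get_state(): the state, without advancing time (a new reading comes with each control period).
- camera(name): name is "scene" or "side" or "wrist"; returns a dict with "pixels" (480x640x3 uint8, red, green, blue), "mtx" (3x3 intrinsics, pixels), "R" (3x3) and "t" (3): a world point X has camera coordinates R X + t. Camera axes: x right, y down, z forward; pixel columns grow to the right and rows downward; lengths in m; the calibration is good to about 2 mm. A picture is of the moment at which its call begins. There is no depth.
- close_job(): hands the job in, once; it reports no verdict.
Trained networks look in a picture, given as the dict that the camera call returned (one of the last four; its "shot" number tells which), for a name from the list of things; names that differ only in an ending like _2 or _b are one class to them, and where a whole thing is asked for, a point or a joint stands for the part that bears it (a point fixed in the world has none). Each returns a list of dicts, best first, with "p" (0 to 1); they miss things now and then, are a little off and sometimes report something else, mostly with a low value. They report only what shows in the picture. A call takes as long as a camera call.
- models.recognise(target, picture): "xyz" ([x, y, z] in m, in the coordinates of the camera as it stood for that picture, good to about 4 mm: the middle of the surface that is visible of it).
- models.silhouettes(target, picture): "pixels" (480x640 bool, what is visible of it).
The state is a dict: "clock": time; "q": joint angles; "joint_velocities": joint speeds; "effort": joint torques, N m; "tool_pos": TCP position; "eef_rot": TCP orientation; "ft_force": force on the tool from outside, world axes, zero at the start; "moment": the same for the moment, N m; "opening": finger opening in m.
Only numpy, scipy, OpenCV 4.12 (cv2) and the standard library are available. Lean on these libraries where they do the work, as an engineer would, in place of code of your own. Each camera call takes 0.05 s, during which the arm holds its last target.

## Working session

There is one attempt and no reset: what is moved stays moved. The work goes in short steps, Python scripts to look and compute and a shell command to move; the robot and the scene stay as the last step left them, time stands still between calls to the robot, and variables do not carry over. Pictures are saved under pics/ and viewed, and the job is handed in when it is done.

```bash
mkdir -p pics; ls
cat > h.py <<'E'
from bench import arm,camera,close_job,models
import numpy as np,cv2
def shot(n,f):
    c=camera(n); cv2.imwrite('pics/'+f+'.png',cv2.cvtColor(c['pixels'],cv2.COLOR_RGB2BGR)); return c
def w(c,p): return np.array(c['R']).T@(np.array(p)-np.array(c['t']))
def ray(c,uv):
    R=np.array(c['R']);d=R.T@np.linalg.solve(np.array(c['mtx']),[uv[0],uv[1],1.]);o=-R.T@np.array(c['t']);return o,d/np.linalg.norm(d)
def tri(rs):
    A=0;b=0
    for o,d in rs:
        P=np.eye(3)-np.outer(d,d);A=A+P;b=b+P@o
    return np.linalg.solve(A,b)
def onz(r,z): o,d=r; return o+d*(z-o[2])/d[2]
def proj(c,X):
    p=np.array(c['mtx'])@(np.array(c['R'])@np.array(X)+np.array(c['t']));return p[:2]/p[2]
E
python3 - <<'E'
from h import *
np.set_printoptions(precision=4,suppress=True)
for n in ['scene','side','wrist']:
    c=shot(n,n+'0')
    print(n,'cam at',-np.array(c['R']).T@np.array(c['t']))
    for t in ['pail','bail_grip','stand','marker','race_p_01']:
        for r in models.recognise(t,c)[:2]: print(n,t,round(r['p'],2),w(c,r['xyz']))
s=arm.get_state();print(s)
E
```

```text
pics
scene cam at [-0.0016 -0.4846  0.6465]
scene pail 0.84 [ 0.4911 -0.2867  0.0475]
scene bail_grip 0.88 [ 0.4082 -0.3181  0.0815]
scene stand 0.73 [ 0.6353 -0.0231  0.0036]
scene stand 0.42 [ 0.7371 -0.1743  0.01  ]
scene marker 0.79 [ 0.6539 -0.3506  0.0145]
scene race_p_01 0.65 [ 0.6382 -0.0249  0.0039]
scene race_p_01 0.5 [ 0.7384 -0.1765  0.0125]
side cam at [0.4938 0.4776 0.5731]
side pail 0.81 [ 0.4992 -0.2597  0.0501]
side bail_grip 0.77 [ 0.4213 -0.305   0.0757]
side stand 0.68 [ 0.6434 -0.046   0.0063]
side marker 0.93 [ 0.6854 -0.3359  0.0116]
side marker 0.51 [ 0.6502 -0.0496  0.008 ]
side race_p_01 0.6 [ 0.7392 -0.1716  0.0087]
wrist cam at [0.6256 0.0728 0.3847]
wrist pail 0.81 [ 0.5086 -0.2402  0.0401]
wrist bail_grip 0.65 [ 0.4583 -0.2385  0.0631]
wrist stand 0.73 [ 0.6409 -0.0102  0.0042]
wrist race_p_01 0.52 [ 0.7252 -0.1739  0.0086]
{'clock': 0.9, 'q': array([ 0.0338,  0.689 , -0.1946,  1.5653,  0.1573,  0.9025, -0.2151]), 'joint_velocities': array([-0.0008,  0.0011,  0.0003,  0.0011, -0.003 , -0.0019, -0.0015]), 'effort': array([ -0.0001, -52.7484,  -1.2671, -15.3747,  -0.0519,  -0.0008,
         0.    ]), 'tool_pos': array([0.625 , 0.    , 0.2578]), 'eef_rot': array([-0.    ,  1.    ,  0.    ,  0.0001]), 'ft_force': array([ 0.2823, -0.8436,  0.4225]), 'moment': array([ 0.0102, -0.0029, -0.0259]), 'opening': 0.08819331247992399}
```

View pics/scene0.png

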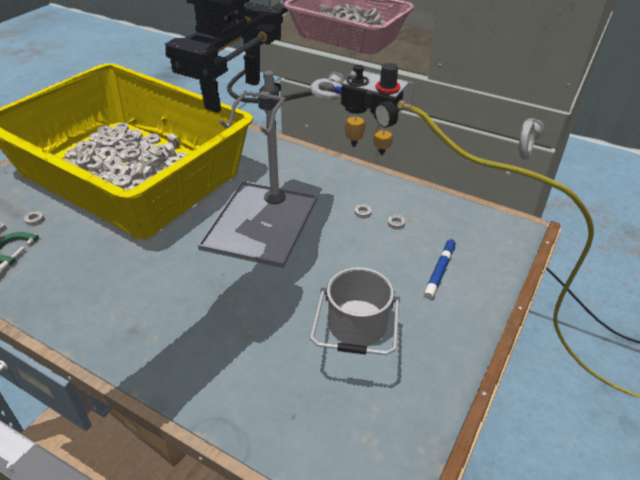

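View pics/side0.png

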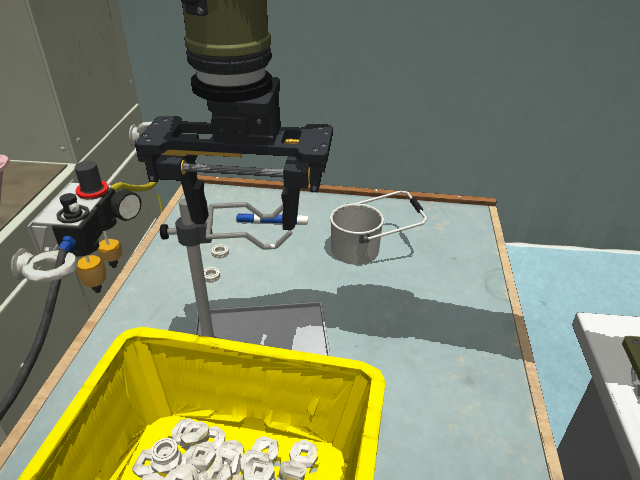

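View pics/wrist0.png

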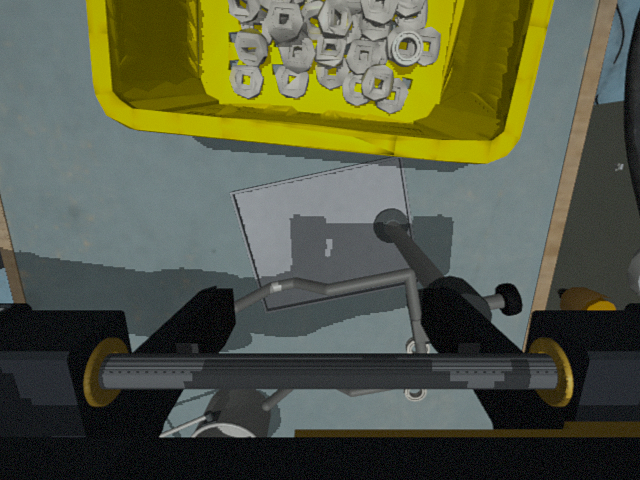

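Run:
```python
import cv2
a=cv2.imread('pics/scene0.png');b=cv2.imread('pics/side0.png');w=cv2.imread('pics/wrist0.png')
cv2.imwrite('pics/z1.png',cv2.resize(a[50:270,180:340],None,fx=3.6*0.75,fy=3.6*0.75,interpolation=cv2.INTER_CUBIC))
cv2.imwrite('pics/z2.png',cv2.resize(a[260:390,300:410],None,fx=4.5,fy=4.5,interpolation=cv2.INTER_CUBIC))
cv2.imwrite('pics/z3.png',cv2.resize(b[170:290,150:440],None,fx=2.7,fy=2.7,interpolation=cv2.INTER_CUBIC))
```

```text
(no output)
```

View pics/z1.png

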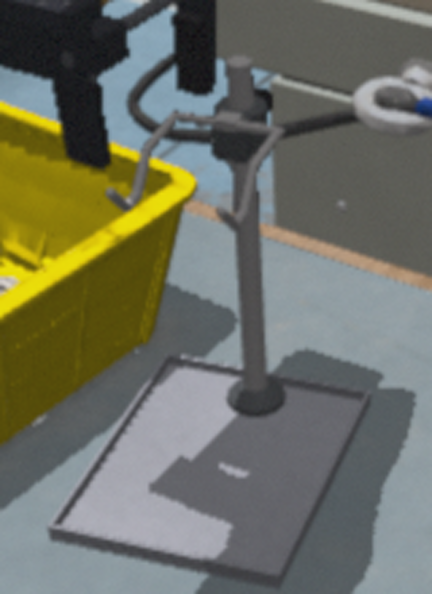

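View pics/z2.png

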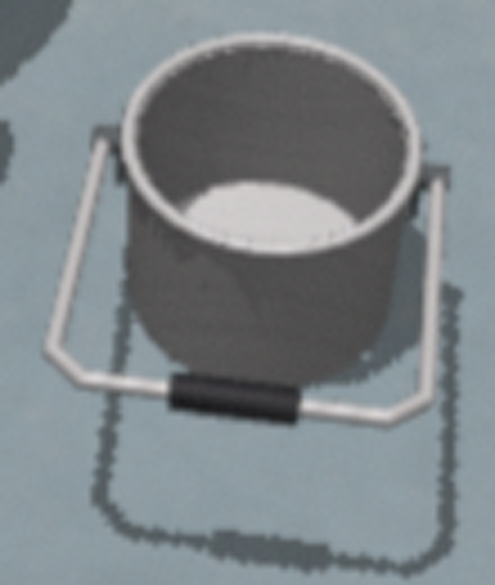

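View pics/z3.png

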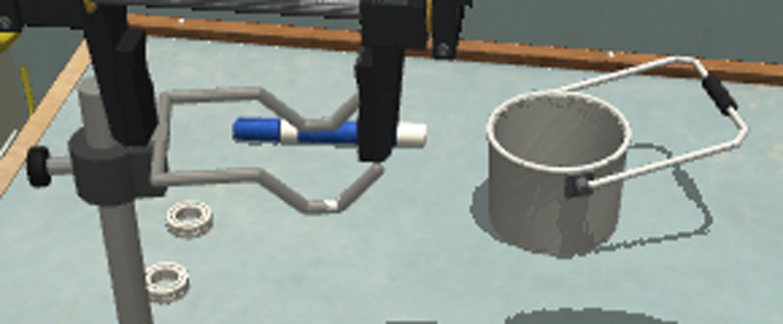

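```bash
cat > fit.py <<'E'
from h import *
from scipy.optimize import least_squares
np.set_printoptions(precision=4,suppress=True)
def zz(p,s,o): return np.array(p)/s+np.array(o)
S=camera('scene');D=camera('side');W=camera('wrist')
Rz=lambda a:np.array([[np.cos(a),-np.sin(a),0],[np.sin(a),np.cos(a),0],[0,0,1]])
s1=lambda x,y:zz((x,y),2.7,(180,50)); s2=lambda x,y:zz((x,y),4.5,(300,260)); s3=lambda x,y:zz((x,y),2.7,(150,170))
th=np.linspace(0,2*np.pi,73)
def pailres(v,verb=0):
    x,y,a,b=v; T=lambda P:np.array([x,y,0])+Rz(a)@np.array(P)
    B=lambda r,yy:[-r*np.cos(b),yy,.06+r*np.sin(b)]
    r=[]
    def add(c,P,m): r.extend(proj(c,T(P))-m)
    add(S,B(.11,.018),s2(170,391));add(S,B(.11,-.018),s2(299,405));add(S,B(0,.052),s2(105,135));add(S,B(0,-.052),s2(437,178))
    add(S,B(.11,.042),s2(82,380));add(S,B(.11,-.042),s2(390,417))
    add(D,B(.11,.018),s3(735,108));add(D,B(.11,-.018),s3(705,76));add(D,B(0,.052),s3(585,185));add(D,B(.11,.042),s3(743,125) )
    for c,e in((S,(s2(122,33),s2(420,253))),(D,(s3(487,92),s3(631,170)))):
        E=np.array([proj(c,T([.0445*np.cos(t),.0445*np.sin(t),.07])) for t in th])
        r.extend(E.min(0)-e[0]);r.extend(E.max(0)-e[1])
    return np.array(r)
f=least_squares(pailres,[.5,-.26,0,.2],loss='soft_l1');print('pail',f.x);print(pailres(f.x).round(1))
x,y,a,b=f.x;print('grip',np.array([x,y,0])+Rz(a)@[-.11*np.cos(b),0,.06+.11*np.sin(b)])
def stres(v):
    x,y,a,h=v;T=lambda P:np.array([x,y,0])+Rz(a)@np.array(P);r=[]
    def add(c,P,m): r.extend(proj(c,T(P))-m)
    add(S,[.095,.075,.012],s1(175,356));add(S,[-.095,.075,.012],s1(50,530));add(S,[-.095,-.075,.012],s1(280,573));add(S,[.095,-.075,.012],s1(371,394))
    add(S,[.092,0,.251],s1(238,60))
    add(W,[-.095,.075,.012],(233,192));add(W,[.095,.075,.012],(398,157));add(W,[-.095,-.075,.012],(266,310))
    add(D,[.095,.0,.251],s3(93,85)) 
    # prong centre at seat bottom: ~5.5mm below wire centre
    add(D,[0,.032,h-.006],s3(322,206));add(D,[0,-.032,h-.006],s3(318,123))
    add(D,[.068,.032,h-.006+.018],s3(160,180));add(D,[.068,-.032,h+.012],s3(165,97))
    return np.array(r)
f=least_squares(stres,[.65,-.03,0,.225],loss='soft_l1');print('stand',f.x);print(stres(f.x).round(1))
E
python3 fit.py
```

```text
pail [ 0.505  -0.2784  0.3531  0.1939]
[-0.1 -0.1  0.4  0.3 -0.9  2.  -0.4  0.8  0.2 -0.  -0.3  0.  -2.7 -0.9
  0.5  0.2 -1.3  0.5 -0.1  0.3  0.5  1.3 -1.4 -0.4  0.  -1.  -1.5 -1. ]
grip [ 0.4037 -0.3157  0.0812]
stand [ 0.6201 -0.034   0.1954  0.2096]
[ -3.7   1.6  -3.5   1.8  -2.8   5.5  -0.5   2.5   3.9  -1.9  -9.4   0.5
  -1.    0.6  -7.8   4.3 -13.6  -1.1 -12.2   0.1 -10.6   0.4 -13.7  -0.1
 -10.5   0.2]
```

```bash
sed -i 's/x,y,a,h=v;T/x,y,a,h,o=v;T/; s/\.65,-\.03,0,\.225\]/.65,-.03,0,.225,.0]/; s/\[\.095,\.075/[.095+o,.075/g; s/\[-\.095,/[-.095+o,/g; s/\[\.095,-\.075/[.095+o,-.075/g; s/D,\[\.095,/D,[.092,/' fit.py; python3 fit.py
```

```text
pail [ 0.505  -0.2784  0.3531  0.1939]
[-0.1 -0.1  0.4  0.3 -0.9  2.  -0.4  0.8  0.2 -0.  -0.3  0.  -2.7 -0.9
  0.5  0.2 -1.3  0.5 -0.1  0.3  0.5  1.3 -1.4 -0.4  0.  -1.  -1.5 -1. ]
grip [ 0.4037 -0.3157  0.0812]
stand [ 0.607  -0.037   0.2071  0.209   0.022 ]
[-2.6 -0.7 -0.7 -1.  -0.1  1.7  0.6 -0.5  0.4  1.6 -2.3  0.2  6.  -1.8
 -0.1  3.9  1.  -1.3 -0.3 -0.3 -0.1  0.1 -1.3 -0.   0.3  0.3]
```

```bash
cat > plan.py <<'E'
from h import *
from scipy.spatial.transform import Rotation as R
np.set_printoptions(precision=3,suppress=True)
def plan(goal_sleeve,yaw,tilt,off=.005):
    s=arm.get_state();q=s['eef_rot'];Rc=R.from_quat([q[1],q[2],q[3],q[0]])
    Rg=R.from_euler('z',yaw)*R.from_euler('y',-tilt)*R.from_quat([1,0,0,0])
    d=(Rg*Rc.inv()).as_rotvec(degrees=True)/8
    tcp=np.array(goal_sleeve)-Rg.apply([0,0,off])
    print('t',s['clock'],'shift',(tcp-s['tool_pos'])/.05,'turn',d,'F',s['ft_force'],'sleeve now',s['tool_pos']+Rc.apply([0,0,off]),'op',s['opening'])
if __name__=='__main__':
    import sys
    a=[float(v) for v in sys.argv[1:]]
    plan(a[:3],a[3],np.radians(a[4]))
E
python3 plan.py .4037 -.3157 .18 .3531 20
```

```text
t 1.2 shift [-4.459 -6.326 -1.461] turn [ 0.441 -2.473  2.503] F [-0.102 -0.752  0.125] sleeve now [0.625 0.    0.253] op 0.08817927961088921
```

```bash
python3 -m creep '[[[-0.1,-0.4,-0.2,0.6,0,0,0],[-0.1,-1,-0.8,0.6,0,-0.3,0.3],[-0.1,-1.6,-1.5,0.6,0.05,-0.7,0.7],[-0.1,-2.2,-2.3,0.5,0.1,-1.1,1.1],[-0.1,-2.8,-3.1,0.3,0.2,-1.5,1.5],[-0.1,-3.3,-3.9,0,0.3,-1.8,1.8],[-0.1,-3.7,-4.7,-0.3,0.35,-2.1,2.1],[-0.1,-4.1,-5.4,-0.7,0.4,-2.3,2.3],[-0.1,-4.4,-6,-1.1,0.44,-2.47,2.5],[-0.1,-4.46,-6.33,-1.4,0.44,-2.47,2.5],[-0.1,-4.46,-6.33,-1.46,0.44,-2.47,2.5],[-0.1,-4.46,-6.33,-1.46,0.44,-2.47,2.5],[-0.1,-4.46,-6.33,-1.46,0.44,-2.47,2.5]]]' 20
python3 - <<'E'
from h import *
for n in ['scene','side','wrist']: shot(n,n+'1')
E
python3 plan.py .4037 -.3157 .18 .3531 20
```

```text
clock: 2.5
tool_pos: [0.4033, -0.3149, 0.1858]
eef_rot: [-0.03, 0.969, 0.174, 0.171]
ft_force: [0.7, 0.5, -0.4]
opening: 0.0401
t 2.65 shift [-0.02  -0.02  -0.021] turn [ 0.009  0.005 -0.018] F [-0.668  0.868  0.019] sleeve now [ 0.405 -0.315  0.181] op 0.03946807892299009
```

View pics/wrist1.png

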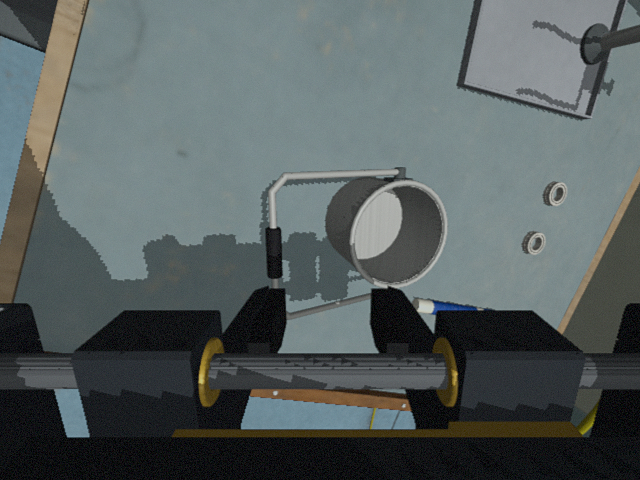

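View pics/side1.png

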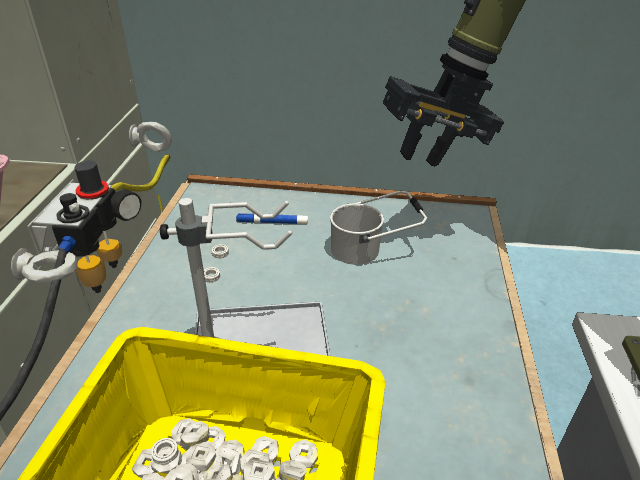

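View pics/scene1.png

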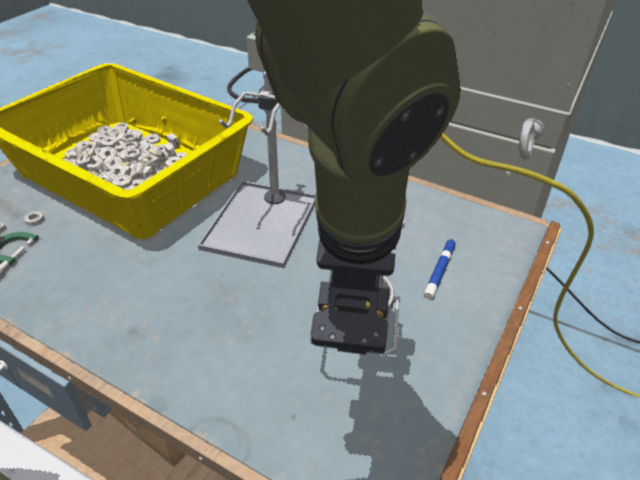

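Run:
```python
from h import *
np.set_printoptions(precision=4,suppress=True)
S=camera('wrist');D=camera('side')
x,y,a,b=[ 0.505 ,-0.2784 , 0.3531 , 0.1939]
Rz=np.array([[np.cos(a),-np.sin(a),0],[np.sin(a),np.cos(a),0],[0,0,1]])
B=lambda r,yy:np.array([x,y,0])+Rz@[-r*np.cos(b),yy,.06+r*np.sin(b)]
for r,yy in((.11,.018),(.11,-.018),(.11,0),(0,.052)): print(proj(S,B(r,yy)),proj(D,B(r,yy)))
th=np.linspace(0,6.28,100);E=np.array([proj(S,np.array([x,y,0.07])+[.0445*np.cos(t),.0445*np.sin(t),0]) for t in th]);print(E.min(0),E.max(0))
```

```text
[275.181  227.8591] [419.5392 209.0773]
[277.251  277.3794] [411.5651 198.335 ]
[276.2385 253.1565] [415.492  203.6251]
[400.3805 170.5454] [365.4168 239.0374]
[353.4922 181.1686] [447.6074 286.0661]
```

```bash
python3 plan.py .4028 -.316 .0812 .3531 20
```

```text
t 2.75 shift [-0.03  -0.017 -1.99 ] turn [ 0.007  0.002 -0.01 ] F [-0.256 -0.26  -0.718] sleeve now [ 0.404 -0.315  0.181] op 0.03957999324224105
```

```bash
python3 -m creep '[[[-0.1,-0.03,-0.02,-0.4,0,0,0],[-0.1,-0.03,-0.02,-0.8,0,0,0],[-0.1,-0.03,-0.02,-1.2,0,0,0],[-0.1,-0.03,-0.02,-1.5,0,0,0],[-0.1,-0.03,-0.02,-1.8,0,0,0],[-0.1,-0.03,-0.02,-1.99,0,0,0],[-0.1,-0.03,-0.02,-1.99,0,0,0],[-0.1,-0.03,-0.02,-1.99,0,0,0]]]' 15
python3 - <<'E'
from h import *
for n in ['side','wrist']: shot(n,n+'2')
a=cv2.imread('pics/side2.png');cv2.imwrite('pics/z4.png',cv2.resize(a[130:280,310:500],None,fx=3.6,fy=3.6))
E
python3 plan.py .4028 -.316 .0812 .3531 20
```

```text
clock: 3.55
tool_pos: [0.4012, -0.3196, 0.0896]
eef_rot: [-0.032, 0.97, 0.173, 0.169]
ft_force: [-0.1, 0.1, 0.2]
opening: 0.0394
t 3.65 shift [ 0.005  0.057 -0.073] turn [-0.01  -0.039 -0.022] F [ 0.448 -0.32   0.377] sleeve now [ 0.403 -0.319  0.085] op 0.03943740515161384
```

View pics/wrist2.png

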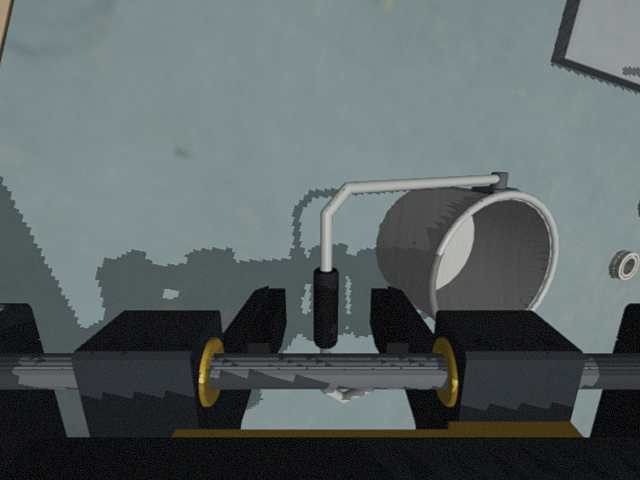

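View pics/z4.png

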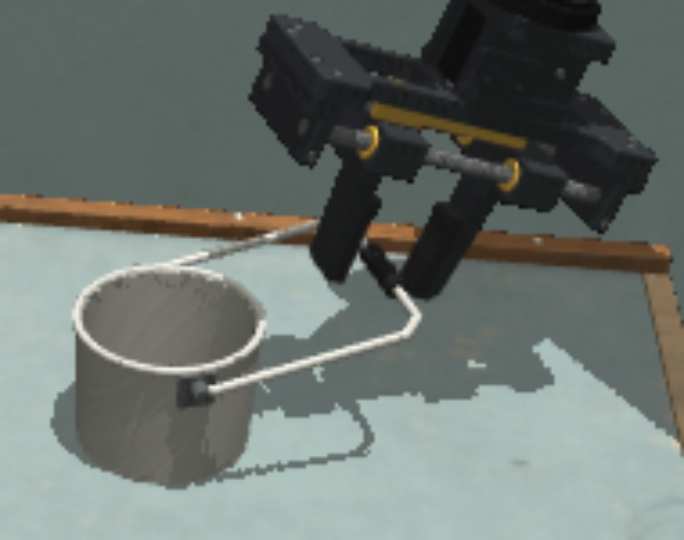

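```bash
python3 -m creep '[[[-0.1,-0.01,0.055,-0.06,0,0,0],[-0.1,-0.01,0.055,-0.06,0,0,0],[-0.1,-0.01,0.055,-0.06,0,0,0]]]' 15
python3 - <<'E'
from h import *
for n in ['wrist']: shot(n,n+'3')
E
python3 plan.py .4028 -.316 .0812 .3531 20
```

```text
clock: 3.95
tool_pos: [0.4005, -0.3168, 0.0869]
eef_rot: [-0.032, 0.97, 0.174, 0.168]
ft_force: [-0.1, 0.8, 1.1]
opening: 0.0392
t 4.0 shift [ 0.015  0.007 -0.019] turn [-0.011 -0.039 -0.011] F [-0.01  -0.135  0.242] sleeve now [ 0.402 -0.316  0.082] op 0.03987133643395591
```

View pics/wrist3.png

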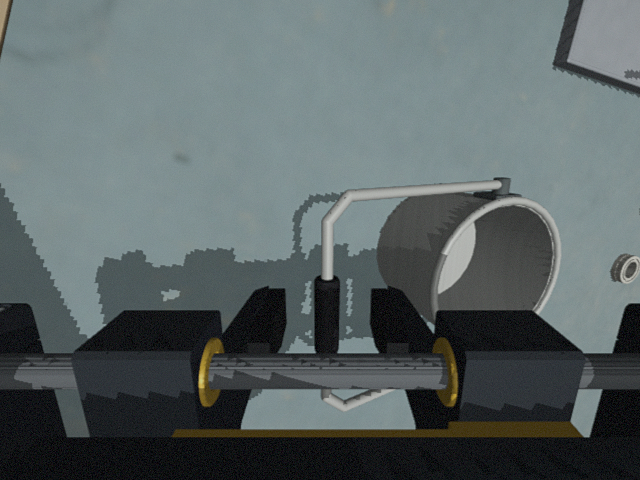

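```bash
python3 -m creep '[[[-0.4,0,0,0,0,0,0],[-0.6,0,0,0,0,0,0],[-0.8,0,0,0,0,0,0],[-1,0,0,0,0,0,0],[-1,0,0,0,0,0,0],[-1,0,0,0,0,0,0],[-1,0,0,0,0,0,0]]]' 15
python3 - <<'E'
from h import *
for n in ['side','wrist']: shot(n,n+'4')
a=cv2.imread('pics/side4.png');cv2.imwrite('pics/z4b.png',cv2.resize(a[130:280,310:500],None,fx=3.6,fy=3.6))
E
python3 plan.py .4028 -.316 .0812 .3531 20
```

```text
clock: 4.7
tool_pos: [0.4001, -0.3171, 0.0865]
eef_rot: [-0.032, 0.97, 0.173, 0.168]
ft_force: [-1.7, 0.1, 0.4]
opening: 0.0105
t 4.8 shift [ 0.022  0.011 -0.013] turn [-0.012 -0.042 -0.005] F [-1.284 -0.807  0.328] sleeve now [ 0.402 -0.317  0.082] op 0.010644381140142711
```

View pics/z4b.png

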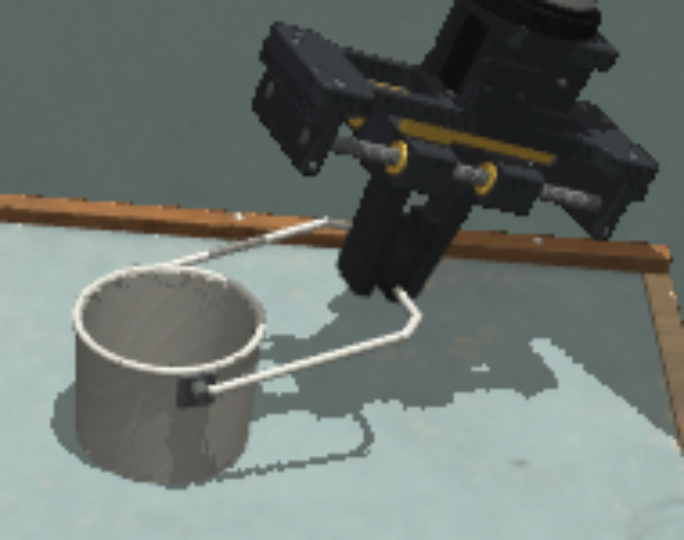

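View pics/wrist4.png

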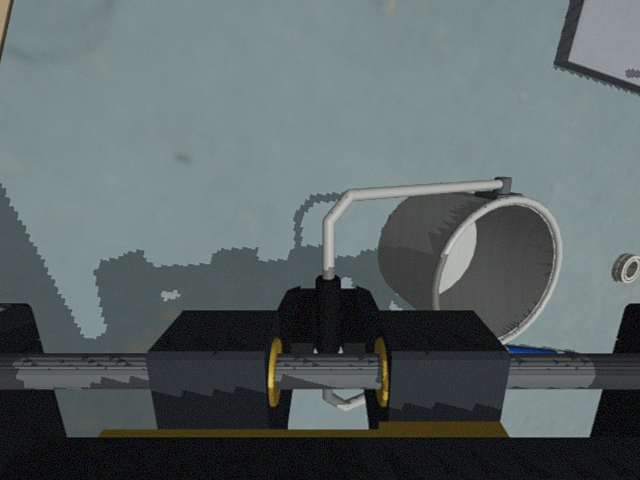

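Run:
```python
import numpy as np
r=.11;b0=.197;bs=np.linspace(b0,np.pi/2,25)
P=np.array([[.938*r*(np.cos(b0)-np.cos(b)),.346*r*(np.cos(b0)-np.cos(b)),r*(np.sin(b)-np.sin(b0))] for b in bs])/.05
for i in (0,8,16,24):
  pass
for s,e in ((0,8),(8,16),(16,24)):
  print([list((P[k]-P[s]).round(3)) for k in range(s+1,e+1)])
```

```text
[[np.float64(0.026), np.float64(0.01), np.float64(0.123)], [np.float64(0.059), np.float64(0.022), np.float64(0.244)], [np.float64(0.099), np.float64(0.036), np.float64(0.362)], [np.float64(0.144), np.float64(0.053), np.float64(0.478)], [np.float64(0.196), np.float64(0.072), np.float64(0.592)], [np.float64(0.254), np.float64(0.094), np.float64(0.701)], [np.float64(0.318), np.float64(0.117), np.float64(0.807)], [np.float64(0.387), np.float64(0.143), np.float64(0.909)]]
[[np.float64(0.075), np.float64(0.028), np.float64(0.098)], [np.float64(0.154), np.float64(0.057), np.float64(0.191)], [np.float64(0.239), np.float64(0.088), np.float64(0.278)], [np.float64(0.328), np.float64(0.121), np.float64(0.361)], [np.float64(0.421), np.float64(0.155), np.float64(0.438)], [np.float64(0.519), np.float64(0.191), np.float64(0.509)], [np.float64(0.62), np.float64(0.229), np.float64(0.574)], [np.float64(0.724), np.float64(0.267), np.float64(0.633)]]
[[np.float64(0.107), np.float64(0.04), np.float64(0.052)], [np.float64(0.217), np.float64(0.08), np.float64(0.098)], [np.float64(0.33), np.float64(0.122), np.float64(0.137)], [np.float64(0.444), np.float64(0.164), np.float64(0.169)], [np.float64(0.56), np.float64(0.206), np.float64(0.194)], [np.float64(0.677), np.float64(0.25), np.float64(0.212)], [np.float64(0.794), np.float64(0.293), np.float64(0.223)], [np.float64(0.912), np.float64(0.337), np.float64(0.227)]]
```

```bash
python3 -m creep '[[[-1,0.026,0.01,0.123,0,0,0],[-1,0.059,0.022,0.244,0,0,0],[-1,0.099,0.036,0.362,0,0,0],[-1,0.144,0.053,0.478,0,0,0],[-1,0.196,0.072,0.592,0,0,0],[-1,0.254,0.094,0.701,0,0,0],[-1,0.318,0.117,0.807,0,0,0],[-1,0.387,0.143,0.909,0,0,0],[-1,0.387,0.143,0.909,0,0,0]]]'
python3 - <<'E'
from h import *
for n in ['side']: shot(n,n+'5')
a=cv2.imread('pics/side5.png');cv2.imwrite('pics/z5.png',cv2.resize(a[130:280,310:500],None,fx=3.6,fy=3.6))
E
python3 plan.py .4028 -.316 .0812 .3531 20
```

```text
clock: 5.7
tool_pos: [0.4197, -0.3101, 0.1327]
eef_rot: [-0.031, 0.97, 0.173, 0.168]
ft_force: [-4.0, -1.1, 3.0]
opening: 0.0102
t 5.75 shift [-0.362 -0.13  -0.927] turn [-0.007 -0.044 -0.006] F [-4.721 -1.231  2.81 ] sleeve now [ 0.421 -0.309  0.128] op 0.010296052909237663
```

View pics/z5.png

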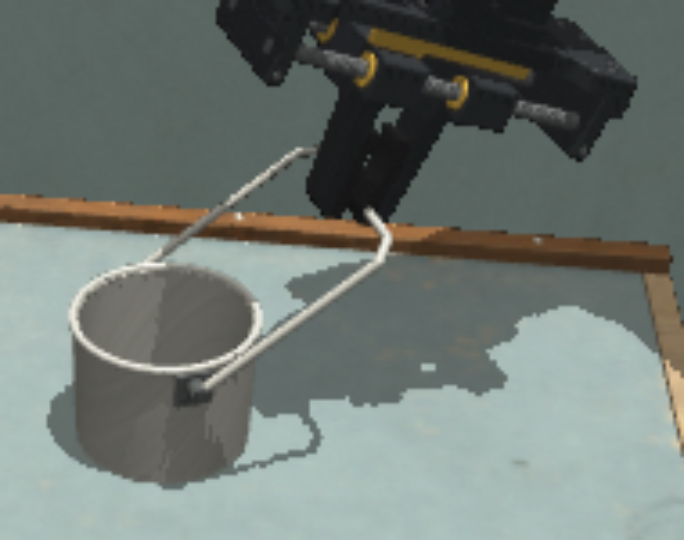

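```bash
python3 -m creep '[[[-1,-0.022,-0.008,0.018,0,0,0],[-1,-0.022,-0.008,0.018,0,0,0]]]'; python3 plan.py .4028 -.316 .0812 .3531 20
```

```text
clock: 5.95
tool_pos: [0.4189, -0.3101, 0.1331]
eef_rot: [-0.032, 0.97, 0.173, 0.169]
ft_force: [-2.7, -0.5, 1.2]
opening: 0.0101
t 5.95 shift [-0.355 -0.13  -0.944] turn [-0.015 -0.033 -0.009] F [-2.721 -0.488  1.202] sleeve now [ 0.421 -0.31   0.128] op 0.010133177773048948
```

```bash
python3 -m creep '[[[-1,-0.018,-0.007,0.015,0,0,0],[-1,-0.018,-0.007,0.015,0,0,0]]]'; python3 plan.py .4028 -.316 .0812 .3531 20;python3 - <<'E'
from h import *
for n in ['side']: shot(n,n+'6')
a=cv2.imread('pics/side6.png');cv2.imwrite('pics/z6.png',cv2.resize(a[130:280,310:500],None,fx=3.6,fy=3.6))
E
```

```text
clock: 6.15
tool_pos: [0.4187, -0.3101, 0.134]
eef_rot: [-0.032, 0.97, 0.174, 0.17]
ft_force: [1.2, 0.5, -1.4]
opening: 0.0103
t 6.15 shift [-0.35  -0.13  -0.962] turn [-0.019 -0.024 -0.013] F [ 1.173  0.53  -1.351] sleeve now [ 0.42  -0.309  0.129] op 0.010335248294883196
```

View pics/z6.png

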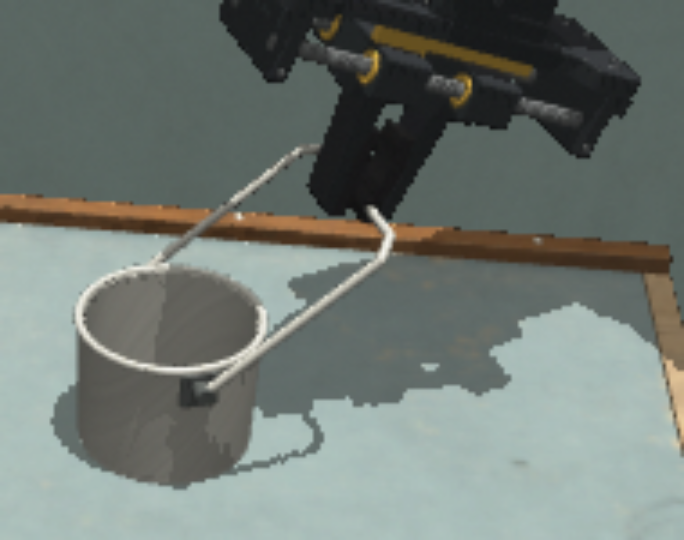

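```bash
cat > arc.py <<'E'
import numpy as np,sys
r=.11;b0=float(sys.argv[1]);b1=float(sys.argv[2]);n=int(sys.argv[3])
for b in np.linspace(b0,b1,n+1)[1:]:
  print(np.array([.938*r*(np.cos(b0)-np.cos(b)),.346*r*(np.cos(b0)-np.cos(b)),r*(np.sin(b)-np.sin(b0))]).__truediv__(.05).round(3).tolist())
E
python3 arc.py .63 .95 5;python3 arc.py .95 1.26 5
```

```text
[0.081, 0.03, 0.111]
[0.169, 0.062, 0.216]
[0.263, 0.097, 0.315]
[0.362, 0.134, 0.408]
[0.467, 0.172, 0.493]
[0.106, 0.039, 0.076]
[0.217, 0.08, 0.145]
[0.331, 0.122, 0.206]
[0.449, 0.166, 0.259]
[0.569, 0.21, 0.305]
```

```bash
python3 -m creep '[[[-1,0.081,0.03,0.111,0,0,0],[-1,0.169,0.062,0.216,0,0,0],[-1,0.263,0.097,0.315,0,0,0],[-1,0.362,0.134,0.408,0,0,0],[-1,0.467,0.172,0.493,0,0,0],[-1,0.467,0.172,0.493,0,0,0]]]'; python3 plan.py .4028 -.316 .0812 .3531 20
```

```text
clock: 6.8
tool_pos: [0.4421, -0.3016, 0.1593]
eef_rot: [-0.032, 0.97, 0.174, 0.169]
ft_force: [-0.3, 0.3, -0.3]
opening: 0.0103
t 6.8 shift [-0.817 -0.301 -1.467] turn [-0.011 -0.028 -0.014] F [-0.331  0.315 -0.326] sleeve now [ 0.444 -0.301  0.155] op 0.010251241883437337
```

Forces near zero; continue.

```bash
python3 -m creep '[[[-1,0.106,0.039,0.076,0,0,0],[-1,0.217,0.08,0.145,0,0,0],[-1,0.331,0.122,0.206,0,0,0],[-1,0.449,0.166,0.259,0,0,0],[-1,0.569,0.21,0.305,0,0,0],[-1,0.569,0.21,0.305,0,0,0]]]'; python3 plan.py .4028 -.316 .0812 .3531 20;python3 arc.py 1.26 1.571 5;python3 - <<'E'
from h import *
for n in ['side']: shot(n,n+'7')
a=cv2.imread('pics/side7.png');cv2.imwrite('pics/z7.png',cv2.resize(a[130:280,310:500],None,fx=3.6,fy=3.6))
E
```

```text
clock: 7.4
tool_pos: [0.4706, -0.2909, 0.1741]
eef_rot: [-0.032, 0.97, 0.174, 0.169]
ft_force: [0.0, 1.2, -0.9]
opening: 0.01
t 7.4 shift [-1.388 -0.514 -1.764] turn [-0.014 -0.029 -0.015] F [ 0.025  1.216 -0.936] sleeve now [ 0.472 -0.29   0.169] op 0.009955575228327988
[0.123, 0.045, 0.038]
[0.249, 0.092, 0.067]
[0.375, 0.138, 0.088]
[0.503, 0.186, 0.101]
[0.632, 0.233, 0.105]
```

View pics/z7.png

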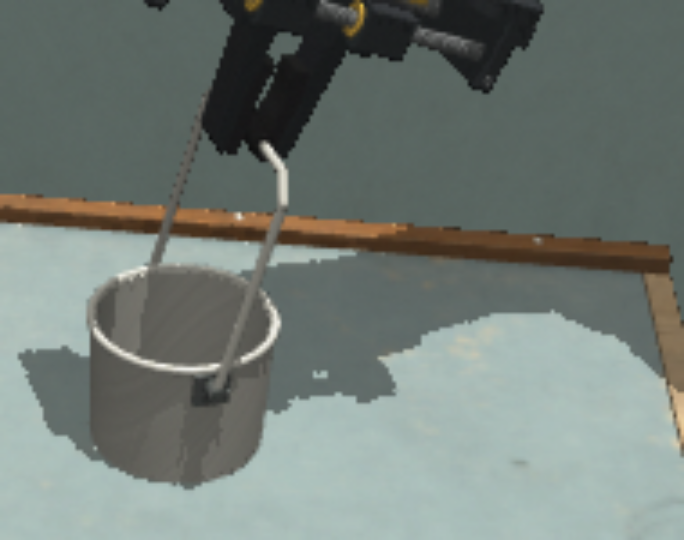

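```bash
cat > rim.py <<'E'
from h import *
import sys
from scipy.optimize import least_squares
np.set_printoptions(precision=4,suppress=True)
v=[float(a) for a in sys.argv[1:5]]
D=camera('side')
f3=lambda x,y:np.array([x/3.6+310,y/3.6+130])
e=(f3(v[0],v[1]),f3(v[2],v[3]));th=np.linspace(0,6.283,120)
def res(p):
    E=np.array([proj(D,[p[0]+.0445*np.cos(t),p[1]+.0445*np.sin(t),.07]) for t in th]);return np.r_[E.min(0)-e[0],E.max(0)-e[1]]
s=least_squares(res,[.5,-.28]);print(s.x,s.fun)
E
python3 rim.py 74 264 268 374; python3 rim.py 77 262 268 376;python3 rim.py 87 262 281 376
```

```text
[ 0.5028 -0.275 ] [ 0.9327  0.8719 -0.9345 -0.622 ]
[ 0.5021 -0.275 ] [ 0.515   1.4409 -0.5172 -1.1624]
[ 0.4966 -0.2756] [ 0.9308  1.4702 -0.9334 -1.1329]
```

```bash
python3 -m creep '[[[-1,0.1,0.037,0.018,0,0,0],[-1,0.21,0.077,0.034,0,0,0],[-1,0.32,0.118,0.046,0,0,0],[-1,0.42,0.155,0.053,0,0,0],[-1,0.516,0.19,0.056,0,0,0],[-1,0.516,0.19,0.056,0,0,0]]]'; python3 plan.py .4028 -.316 .0812 .3531 20;python3 - <<'E'
from h import *
for n in ['side','scene']: shot(n,n+'8')
a=cv2.imread('pics/side8.png');cv2.imwrite('pics/z8.png',cv2.resize(a[130:280,310:500],None,fx=3.6,fy=3.6))
E
```

```text
clock: 8.2
tool_pos: [0.4967, -0.2815, 0.1771]
eef_rot: [-0.032, 0.97, 0.174, 0.17]
ft_force: [0.2, 1.2, 6.4]
opening: 0.0104
t 8.2 shift [-1.91  -0.701 -1.824] turn [-0.014 -0.022 -0.013] F [0.2   1.23  6.399] sleeve now [ 0.498 -0.281  0.172] op 0.010439898916060557
```

View pics/z8.png

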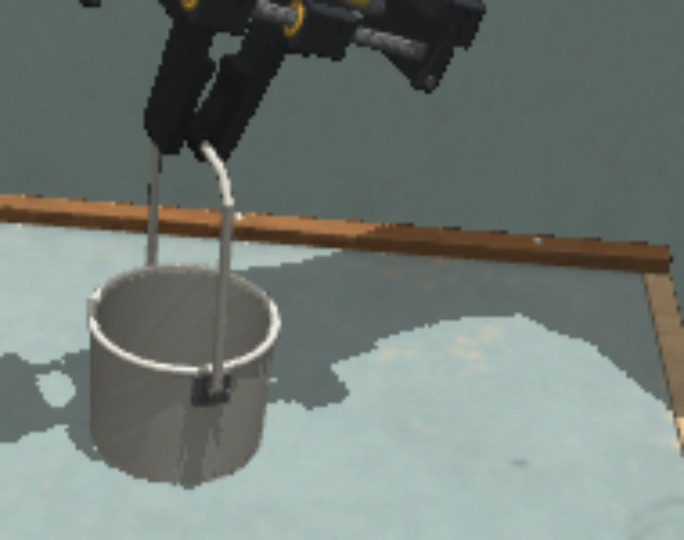

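View pics/scene8.png

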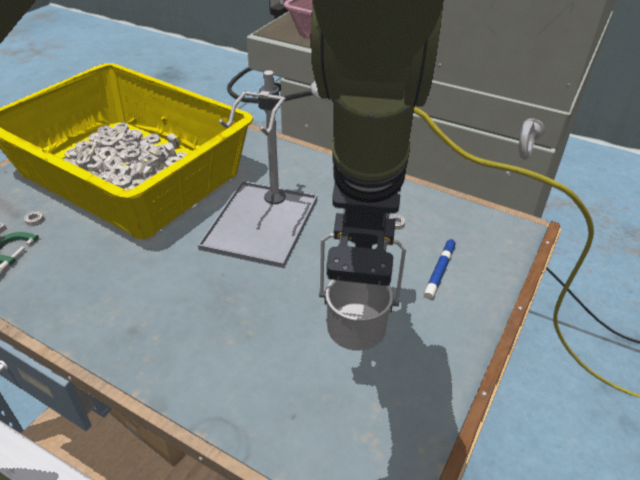

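Run:
```python
import cv2
a=cv2.imread('pics/side1.png');s=cv2.imread('pics/scene8.png')
cv2.imwrite('pics/z9.png',cv2.resize(a[185:260,150:310],None,fx=5,fy=5,interpolation=cv2.INTER_CUBIC))
cv2.imwrite('pics/z10.png',cv2.resize(s[60:270,190:330],None,fx=2.8,fy=2.8,interpolation=cv2.INTER_CUBIC))
cv2.imwrite('pics/z11.png',cv2.resize(s[60:150,210:300],None,fx=6,fy=6,interpolation=cv2.INTER_CUBIC))
```

```text
(no output)
```

View pics/z9.png

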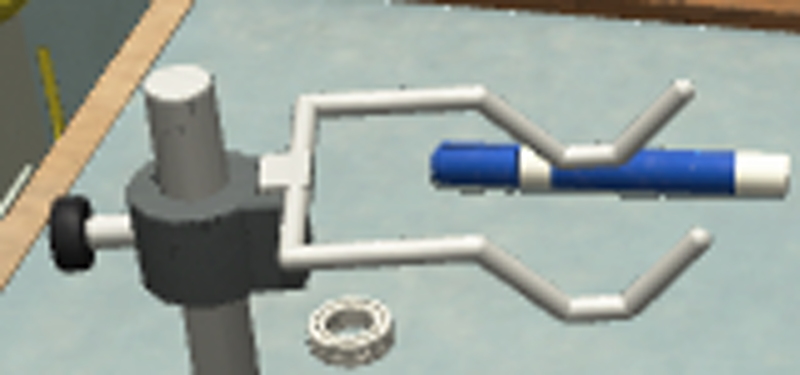

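View pics/z10.png

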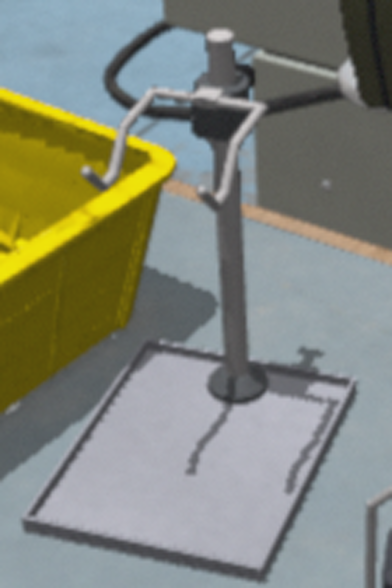

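View pics/z11.png

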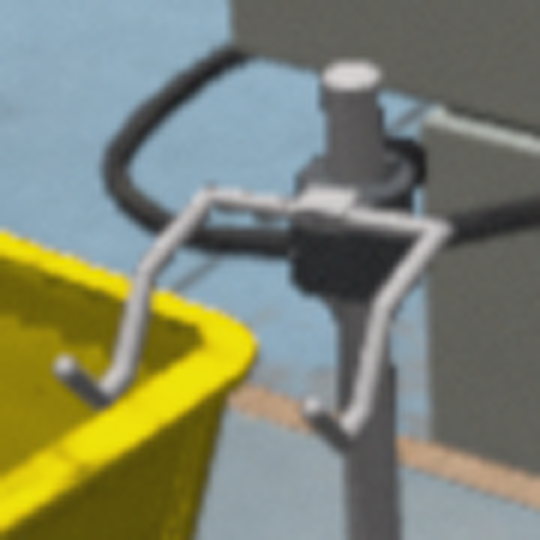

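```bash
cat > fit2.py <<'E'
from h import *
from scipy.optimize import least_squares
np.set_printoptions(precision=4,suppress=True)
S=camera('scene');D=camera('side')
d=lambda x,y:np.array([x/5+150,y/5+185]);s=lambda x,y:np.array([x/6+210,y/6+60]);t=lambda x,y:np.array([x/2.8+190,y/2.8+60])
def res(v):
    x,y,a,h,o,xt=v;R=np.array([[np.cos(a),-np.sin(a),0],[np.sin(a),np.cos(a),0],[0,0,1]]);r=[]
    def add(c,P,m): r.extend(proj(c,np.array([x,y,0])+R@np.array(P))-m)
    for P,m in (([0,.032,h-.006],(598,307)),([0,-.032,h-.006],(590,156)),([.068,.032,h+.0135],(292,255)),([.068,-.032,h+.0135],(308,103)),([xt,.032,h+.013],(703,240)),([xt,-.032,h+.013],(685,92)),([.092,0,.251],(178,82)),):
        add(D,P,d(*m))
    for P,m in (([.068,.032,h+.0135],(207,195)),([.068,-.032,h+.0135],(440,230)),([xt,.032,h+.013],(67,365)),([xt,-.032,h+.013],(317,407)),([.092,0,.251],(350,75)),([0,.032,h-.006],(112,390)),([0,-.032,h-.006],(357,425))): add(S,P,s(*m))
    for P,m in (([.095+o,.075,.012],(152,343)),([.095+o,-.075,.012],(355,382)),([-.095+o,.075,.012],(25,522)),([-.095+o,-.075,.012],(262,573))): add(S,P,t(*m))
    return np.array(r)
f=least_squares(res,[.607,-.037,.2,.21,.02,-.03],loss='soft_l1');print(f.x);print(f.fun.round(1).reshape(-1,2).tolist())
E
python3 fit2.py
```

```text
[ 0.6069 -0.0367  0.2142  0.2097  0.02   -0.0245]
[[-0.4, -0.7], [-0.5, -0.8], [-0.4, -0.5], [-0.6, -0.5], [-0.8, -1.8], [-0.6, -1.8], [-0.2, -0.8], [-0.0, 1.5], [-0.4, 1.5], [-0.5, 1.9], [-1.0, 1.6], [-0.4, 1.3], [-0.1, 1.0], [-1.1, 1.7], [-3.1, -0.7], [0.4, -0.7], [-1.7, -0.1], [-0.1, -0.0]]
```

```bash
python3 -m creep '[[[-1,0,0,0.02,0,0,0],[-1,0,0,0.06,0,0,0],[-1,0,0,0.1,0,0,0],[-1,0,0,0.16,0,0,0],[-1,0,0,0.24,0,0,0],[-1,0,0,0.34,0,0,0],[-1,0,0,0.46,0,0,0],[-1,0,0,0.6,0,0,0],[-1,0,0,0.74,0,0,0],[-1,0,0,0.88,0,0,0],[-1,0,0,1.02,0,0,0],[-1,0,0,1.16,0,0,0],[-1,0,0,1.27,0,0,0],[-1,0,0,1.35,0,0,0],[-1,0,0,1.4,0,0,0],[-1,0,0,1.42,0,0,0],[-1,0,0,1.42,0,0,0],[-1,0,0,1.42,0,0,0]]]' 30
sed -i 's/off=.005/off=.0075/' plan.py; python3 plan.py .509 -.058 .240 .214 20;python3 - <<'E'
from h import *
for n in ['side']: shot(n,n+'12')
E
```

```text
clock: 10.2
tool_pos: [0.495, -0.282, 0.2471]
eef_rot: [-0.032, 0.97, 0.173, 0.168]
ft_force: [-0.5, -0.8, -4.8]
opening: 0.0099
t 10.2 shift [ 0.23   4.468 -0.002] turn [-0.018 -0.043 -1.004] F [-0.469 -0.828 -4.846] sleeve now [ 0.497 -0.281  0.24 ] op 0.00991323054194523
```

View pics/side12.png

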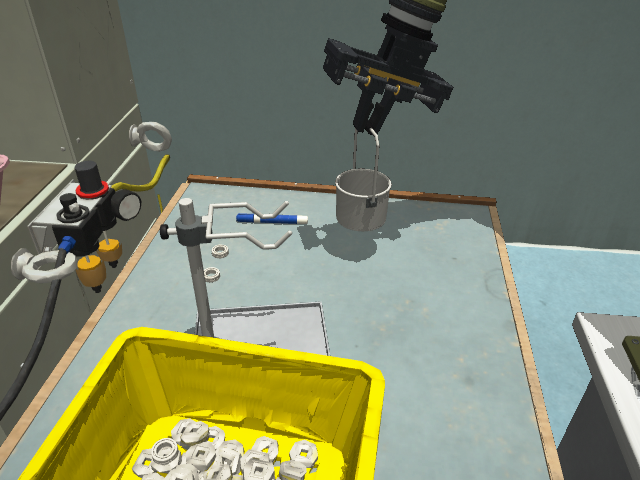

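```bash
python3 -m creep '[[[-1,0,0.03,0,0,0,-0.02],[-1,0.01,0.12,0,0,0,-0.05],[-1,0.02,0.26,0,0,0,-0.1],[-1,0.03,0.45,0,0,0,-0.15],[-1,0.04,0.68,0,0,0,-0.2],[-1,0.05,0.95,0,0,0,-0.26],[-1,0.07,1.26,0,0,0,-0.32],[-1,0.08,1.6,0,0,0,-0.38],[-1,0.1,1.95,0,0,0,-0.45],[-1,0.11,2.3,0,0,0,-0.53],[-1,0.13,2.65,0,0,0,-0.6],[-1,0.15,3,0,0,0,-0.68],[-1,0.16,3.32,0,0,0,-0.75],[-1,0.18,3.61,0,0,0,-0.82],[-1,0.19,3.86,0,0,0,-0.88],[-1,0.2,4.07,0,0,0,-0.93],[-1,0.21,4.24,0,0,0,-0.97],[-1,0.22,4.36,0,0,0,-0.99],[-1,0.23,4.43,0,0,0,-1],[-1,0.23,4.47,0,0,0,-1]]]'
python3 plan.py .509 -.058 .240 .214 20;python3 - <<'E'
from h import *
for n in ['side','wrist']: shot(n,n+'13')
E
```

```text
clock: 12.25
tool_pos: [0.5067, -0.0579, 0.2475]
eef_rot: [-0.02, 0.98, 0.105, 0.17]
ft_force: [-0.0, -0.7, -4.4]
opening: 0.0098
t 12.25 shift [-0.004 -0.014 -0.009] turn [-0.021 -0.036 -0.009] F [-0.005 -0.728 -4.435] sleeve now [ 0.509 -0.057  0.24 ] op 0.009797487564461986
```

View pics/side13.png

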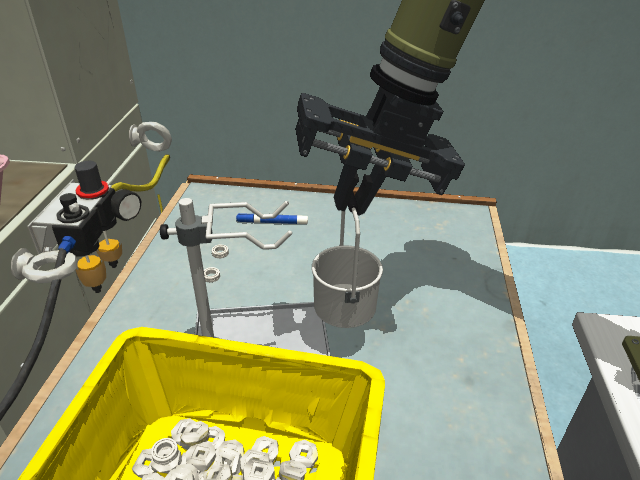

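View pics/wrist13.png

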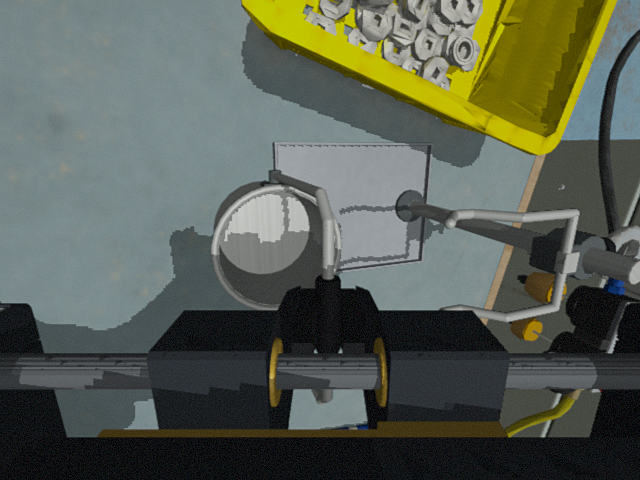

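```bash
python3 - <<'E'
from h import *
W=camera('wrist');D=camera('side')
x,y,a,h=0.6069,-0.0367,.2142,.2097
R=np.array([[np.cos(a),-np.sin(a),0],[np.sin(a),np.cos(a),0],[0,0,1]])
for P in ([-.0245,.032,h+.013],[-.0245,-.032,h+.013],[.068,.032,h+.0135],[.068,-.032,h+.0135]):
    X=np.array([x,y,0])+R@P;print(P,proj(W,X).round(1),proj(D,X).round(1))
E
python3 - <<'E'
import cv2
a=cv2.imread('pics/wrist13.png');cv2.imwrite('pics/z13.png',cv2.resize(a[150:350,260:600],None,fx=2.3,fy=2.3))
E
```

```text
[-0.0245, 0.032, 0.2227] [450.2 223.8] [289.8 231.2]
[-0.0245, -0.032, 0.2227] [439.2 331.3] [286.4 201.6]
[0.068, 0.032, 0.2232] [574.9 212.6] [208.  235.5]
[0.068, -0.032, 0.2232] [555.4 307.1] [211.  205.1]
```

View pics/z13.png

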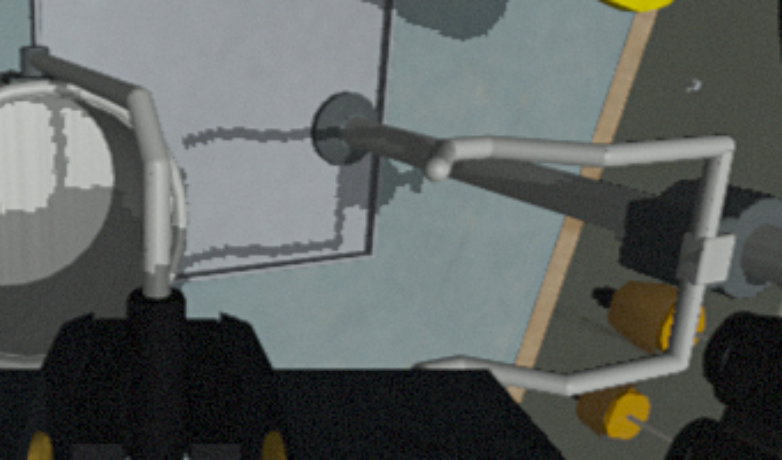

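```bash
python3 - <<'E'
from h import *
from scipy.spatial.transform import Rotation as Ro
W=camera('wrist');s=arm.get_state();q=s['eef_rot'];Rc=Ro.from_quat([q[1],q[2],q[3],q[0]])
w0=s['tool_pos']+Rc.apply([0,0,.0075])
for k in (.018,.042,-.018): print(k,proj(W,w0+Rc.apply([0,-k,0])))
print(Rc.apply([0,-1,0]))
E
python3 plan.py .6069 -.0367 .240 .2142 20
```

```text
0.018 [326.81262153 278.42306083]
0.042 [326.79645756 222.8633628 ]
-0.018 [326.8341876  352.55117058]
[-0.21194959  0.97727409  0.00356647]
t 12.5 shift [ 1.956  0.436 -0.005] turn [-0.018 -0.04   0.004] F [-0.129 -0.591 -4.743] sleeve now [ 0.509 -0.058  0.24 ] op 0.010008107613897588
```

```bash
python3 -m creep '[[[-1,0.03,0.007,0,0,0,0],[-1,0.11,0.025,0,0,0,0],[-1,0.24,0.053,0,0,0,0],[-1,0.4,0.09,0,0,0,0],[-1,0.58,0.13,0,0,0,0],[-1,0.77,0.17,0,0,0,0],[-1,0.97,0.215,0,0,0,0],[-1,1.16,0.26,0,0,0,0],[-1,1.34,0.3,0,0,0,0],[-1,1.51,0.337,0,0,0,0],[-1,1.66,0.37,0,0,0,0],[-1,1.78,0.397,0,0,0,0],[-1,1.87,0.417,0,0,0,0],[-1,1.93,0.43,0,0,0,0],[-1,1.956,0.436,0,0,0,0],[-1,1.956,0.436,0,0,0,0],[-1,1.956,0.436,0,0,0,0]]]'
python3 plan.py .6069 -.0367 .240 .2142 20;python3 - <<'E'
from h import *
for n in ['side','wrist','scene']: shot(n,n+'14')
a=cv2.imread('pics/side14.png');cv2.imwrite('pics/z14.png',cv2.resize(a[100:360,150:410],None,fx=2.3,fy=2.3))
E
```

```text
clock: 14.2
tool_pos: [0.6042, -0.0368, 0.2473]
eef_rot: [-0.02, 0.98, 0.105, 0.17]
ft_force: [0.3, 0.2, -4.8]
opening: 0.0098
t 14.2 shift [ 0.004 -0.008 -0.005] turn [-0.017 -0.04  -0.002] F [ 0.341  0.192 -4.825] sleeve now [ 0.607 -0.036  0.24 ] op 0.009799870028517814
```

View pics/z14.png

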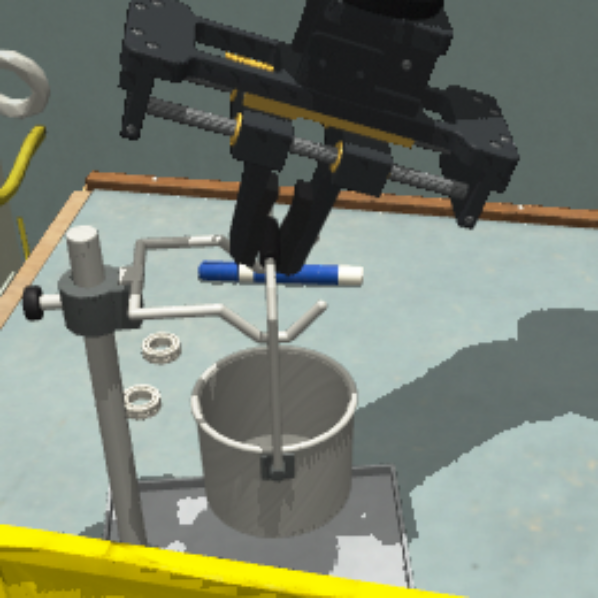

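View pics/wrist14.png

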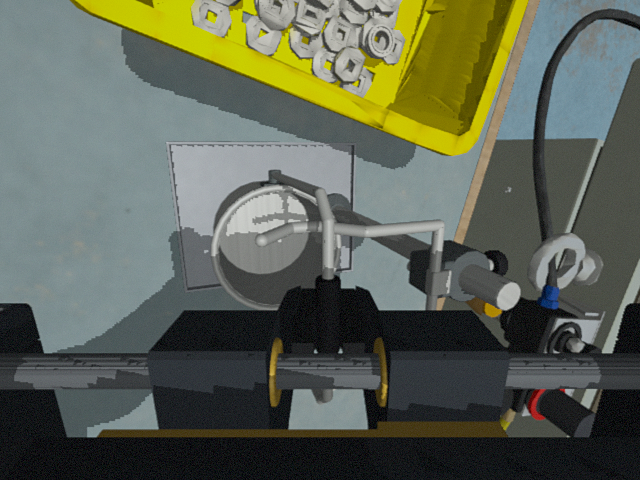

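View pics/scene14.png

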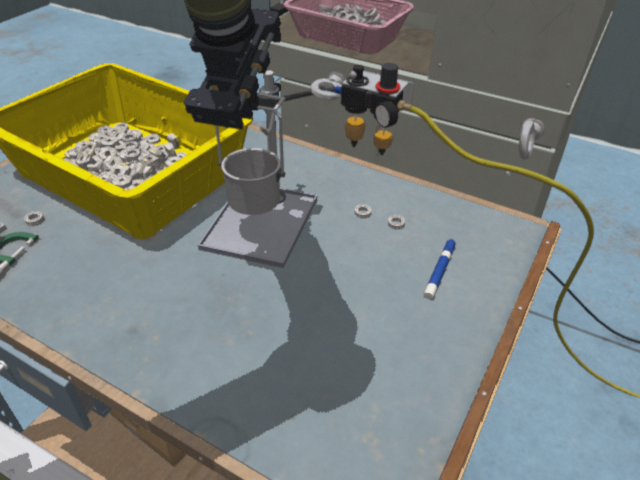

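```bash
python3 -m creep '[[[-1,0,0,-0.04,0,0,0],[-1,0,0,-0.1,0,0,0],[-1,0,0,-0.17,0,0,0],[-1,0,0,-0.24,0,0,0],[-1,0,0,-0.31,0,0,0],[-1,0,0,-0.37,0,0,0],[-1,0,0,-0.42,0,0,0],[-1,0,0,-0.46,0,0,0],[-1,0,0,-0.48,0,0,0],[-1,0,0,-0.48,0,0,0],[-1,0,0,-0.48,0,0,0]]]'
python3 plan.py .6069 -.0367 .2097 .2142 20;python3 - <<'E'
from h import *
for n in ['side','wrist']: shot(n,n+'15')
a=cv2.imread('pics/side15.png');cv2.imwrite('pics/z15.png',cv2.resize(a[150:310,150:350],None,fx=3.5,fy=3.5))
E
```

```text
clock: 15.45
tool_pos: [0.6046, -0.0366, 0.2235]
eef_rot: [-0.02, 0.98, 0.105, 0.17]
ft_force: [0.3, 0.4, -4.9]
opening: 0.0098
t 15.45 shift [-0.004 -0.012 -0.135] turn [-0.019 -0.036 -0.002] F [ 0.322  0.36  -4.861] sleeve now [ 0.607 -0.036  0.216] op 0.009793034847100158
```

View pics/z15.png

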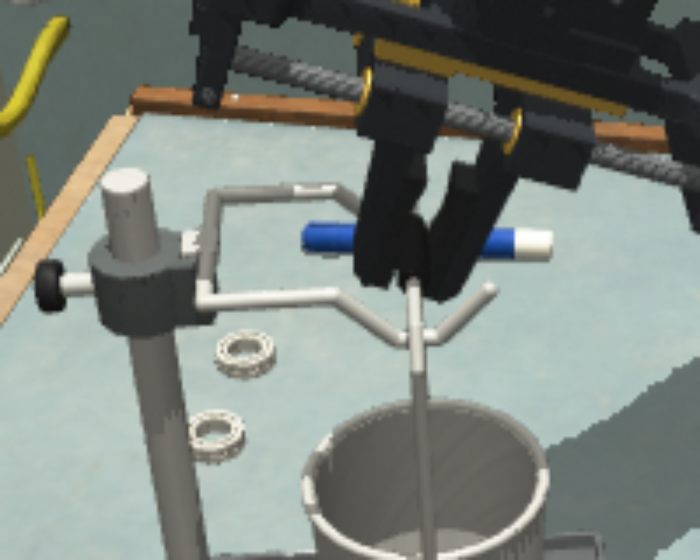

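View pics/wrist15.png

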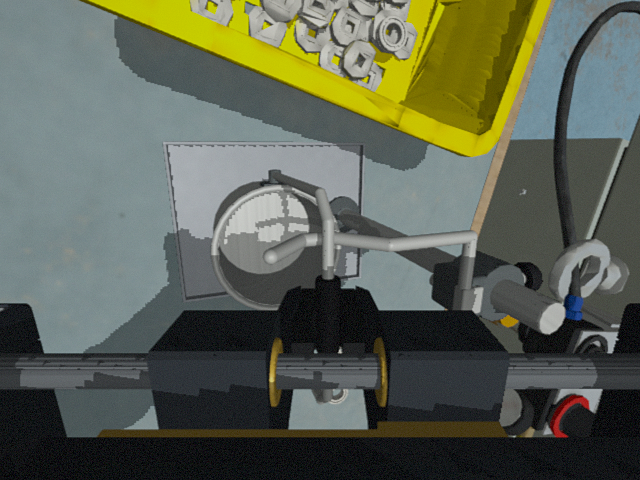

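Wire lies over the V's flat on the visible near prong (side zoom about (415,335)), with no contact yet. Now I lower by feel.

```bash
python3 -m creep '[[[-1,0,0,-0.02,0,0,0],[-1,0,0,-0.04,0,0,0],[-1,0,0,-0.06,0,0,0],[-1,0,0,-0.08,0,0,0],[-1,0,0,-0.08,0,0,0]]]'
python3 -m creep '[[[-1,0,0,-0.02,0,0,0],[-1,0,0,-0.03,0,0,0],[-1,0,0,-0.03,0,0,0]]]'
python3 -m creep '[[[-1,0,0,-0.02,0,0,0],[-1,0,0,-0.02,0,0,0]]]'
```

```text
clock: 16.05
tool_pos: [0.6043, -0.0367, 0.2191]
eef_rot: [-0.02, 0.98, 0.105, 0.17]
ft_force: [-1.4, 0.7, -4.8]
opening: 0.0099
clock: 16.35
tool_pos: [0.6044, -0.0367, 0.2178]
eef_rot: [-0.02, 0.98, 0.105, 0.17]
ft_force: [0.1, -0.3, -4.2]
opening: 0.0102
clock: 16.55
tool_pos: [0.6044, -0.0367, 0.2168]
eef_rot: [-0.02, 0.98, 0.105, 0.17]
ft_force: [0.3, 0.2, -5.8]
opening: 0.0098
```

```bash
python3 -m creep '[[[-1,0,0,-0.02,0,0,0],[-1,0,0,-0.02,0,0,0]]]'
python3 -m creep '[[[-1,0,0,-0.02,0,0,0],[-1,0,0,-0.02,0,0,0]]]'
```

```text
clock: 16.75
tool_pos: [0.6045, -0.0366, 0.2158]
eef_rot: [-0.02, 0.98, 0.105, 0.17]
ft_force: [0.2, 0.2, -4.9]
opening: 0.0098
clock: 16.95
tool_pos: [0.6046, -0.0366, 0.215]
eef_rot: [-0.02, 0.98, 0.105, 0.17]
ft_force: [-0.8, -0.6, -3.5]
opening: 0.0096
```

```bash
python3 -m creep '[[[-1,0,0,-0.02,0,0,0],[-1,0,0,-0.02,0,0,0]]]'
python3 - <<'E'
from h import *
print(arm.get_state()['ft_force'])
shot('wrist','wrist16');c=shot('side','side16')
a=cv2.imread('pics/side16.png');cv2.imwrite('pics/z16.png',cv2.resize(a[150:310,150:350],None,fx=3.5,fy=3.5))
print(arm.get_state()['ft_force'])
E
```

```text
clock: 17.15
tool_pos: [0.6046, -0.0366, 0.2141]
eef_rot: [-0.02, 0.98, 0.105, 0.17]
ft_force: [-0.8, 0.8, -1.6]
opening: 0.0102
[-0.84812187  0.83203177 -1.59709495]
[-0.43277791 -1.3336192  -1.14690387]
```

View pics/z16.png

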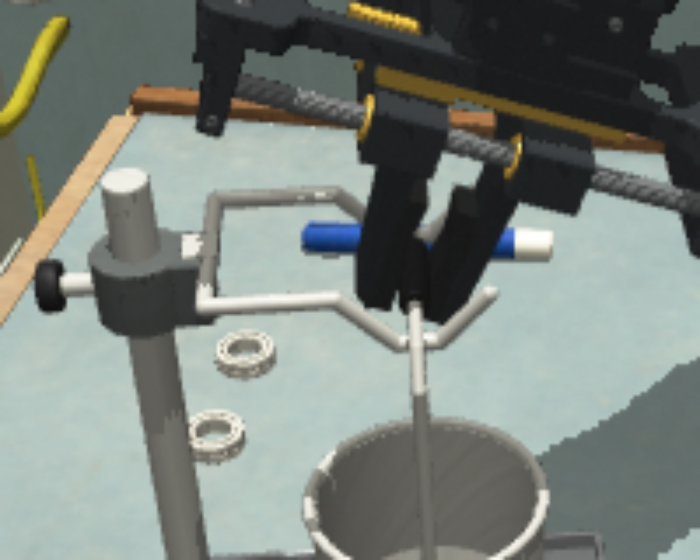

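View pics/wrist16.png

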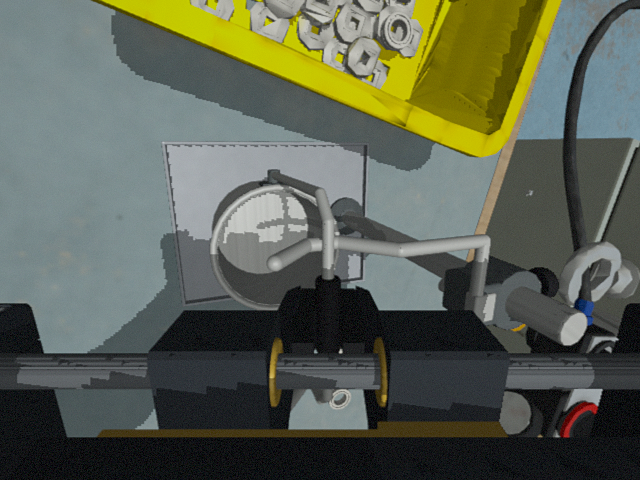

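```bash
python3 -m creep '[[[-1,0,0,-0.015,0,0,0],[-1,0,0,-0.015,0,0,0],[-1,0,0,-0.015,0,0,0]]]'; python3 -m creep '[[[-1,0,0,0,0,0,0]]]' ; python3 -m creep '[[[-1,0,0,0,0,0,0]]]'
```

```text
clock: 17.55
tool_pos: [0.6046, -0.0367, 0.2133]
eef_rot: [-0.02, 0.98, 0.105, 0.17]
ft_force: [-1.3, -0.7, -0.7]
opening: 0.0098
clock: 17.65
tool_pos: [0.6046, -0.0366, 0.2133]
eef_rot: [-0.02, 0.98, 0.105, 0.17]
ft_force: [-1.2, -0.2, 0.6]
opening: 0.0099
clock: 17.75
tool_pos: [0.6046, -0.0367, 0.2133]
eef_rot: [-0.02, 0.98, 0.105, 0.17]
ft_force: [-1.1, 0.3, 0.2]
opening: 0.01
```

```bash
python3 -m creep '[[[-1,-0.012,-0.003,0,0,0,0],[-1,-0.012,-0.003,0,0,0,0],[-1,-0.012,-0.003,0,0,0,0]]]' 3; python3 -m creep '[[[-1,0,0,0,0,0,0],[-1,0,0,0,0,0,0]]]'
```

```text
clock: 18.05
tool_pos: [0.6045, -0.0366, 0.2135]
eef_rot: [-0.02, 0.979, 0.105, 0.171]
ft_force: [0.7, 0.7, -0.7]
opening: 0.011
clock: 18.25
tool_pos: [0.6045, -0.0366, 0.2135]
eef_rot: [-0.02, 0.979, 0.105, 0.171]
ft_force: [2.7, 0.3, -0.8]
opening: 0.0106
```

```bash
python3 -m creep '[[[-0.74,0,0,0,0,0,0],[-0.72,0,0,0,0,0,0],[-0.7,0,0,0,0,0,0],[-0.66,0,0,0,0,0,0],[-0.6,0,0,0,0,0,0],[-0.5,0,0,0,0,0,0],[-0.4,0,0,0,0,0,0],[-0.35,0,0,0,0,0,0],[-0.35,0,0,0,0,0,0],[-0.35,0,0,0,0,0,0]]]'
python3 - <<'E'
from h import *
shot('wrist','wrist17');c=shot('side','side17')
a=cv2.imread('pics/side17.png');cv2.imwrite('pics/z17.png',cv2.resize(a[150:350,150:350],None,fx=2.9,fy=2.9))
E
```

```text
clock: 19.25
tool_pos: [0.6039, -0.0369, 0.2131]
eef_rot: [-0.02, 0.98, 0.105, 0.17]
ft_force: [0.4, -0.3, -0.6]
opening: 0.0287
```

View pics/z17.png

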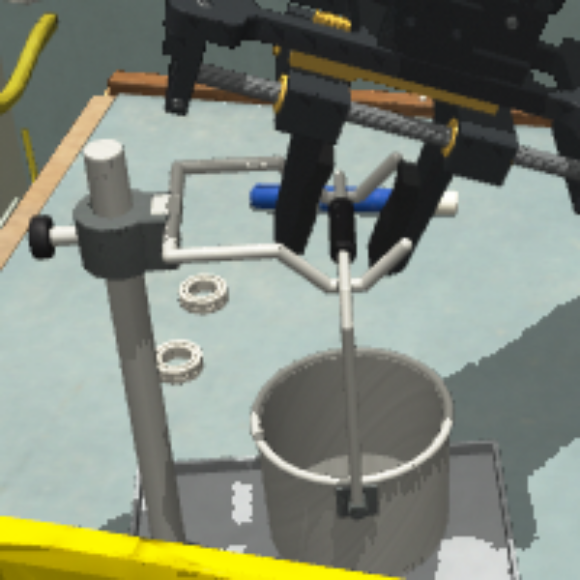

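View pics/wrist17.png

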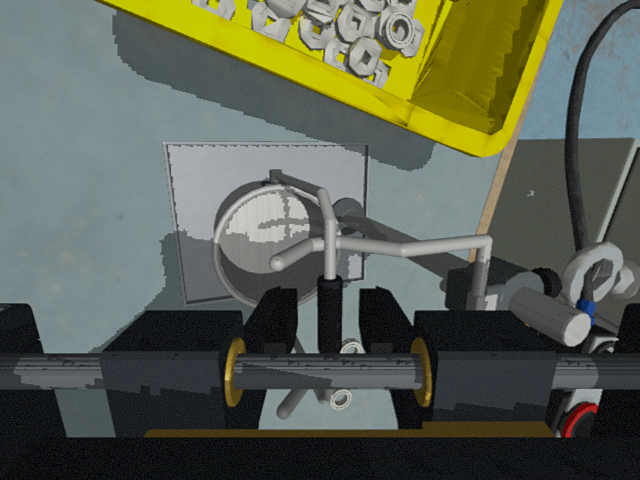

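```bash
python3 -m creep '[[[-0.35,-0.02,-0.004,0.05,0,0,0],[-0.35,-0.05,-0.011,0.14,0,0,0],[-0.35,-0.1,-0.022,0.28,0,0,0],[-0.35,-0.17,-0.037,0.48,0,0,0],[-0.35,-0.26,-0.057,0.73,0,0,0],[-0.35,-0.38,-0.083,1.06,0,0,0],[-0.35,-0.5,-0.11,1.4,0,0,0],[-0.35,-0.65,-0.14,1.75,0,0,0],[-0.35,-0.85,-0.18,2.1,0,0,0],[-0.35,-1.1,-0.22,2.4,0,0,0],[-0.35,-1.3,-0.22,2.6,0,0,0],[-0.35,-1.3,-0.22,2.6,0,0,0],[-0.35,-1.3,-0.22,2.6,0,0,0],[-0.35,-1.3,-0.22,2.6,0,0,0],[-0.35,-1.3,-0.22,2.6,0,0,0]]]'
python3 - <<'E'
from h import *
c=shot('side','side18');shot('scene','scene18')
a=cv2.imread('pics/side18.png');cv2.imwrite('pics/z18.png',cv2.resize(a[150:370,150:370],None,fx=2.7,fy=2.7))
a=cv2.imread('pics/scene18.png');cv2.imwrite('pics/z19.png',cv2.resize(a[60:280,180:340],None,fx=2.7,fy=2.7))
E
```

```text
clock: 20.85
tool_pos: [0.5389, -0.0477, 0.3425]
eef_rot: [-0.02, 0.98, 0.105, 0.17]
ft_force: [0.4, 0.1, 0.2]
opening: 0.0284
```

View pics/z18.png

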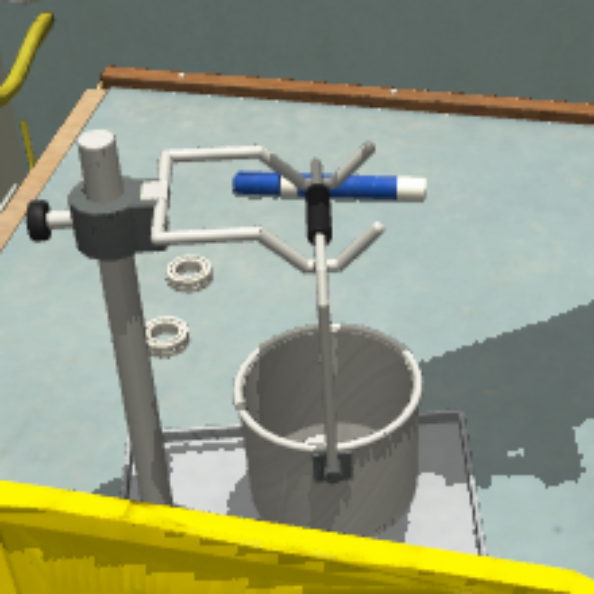

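View pics/z19.png

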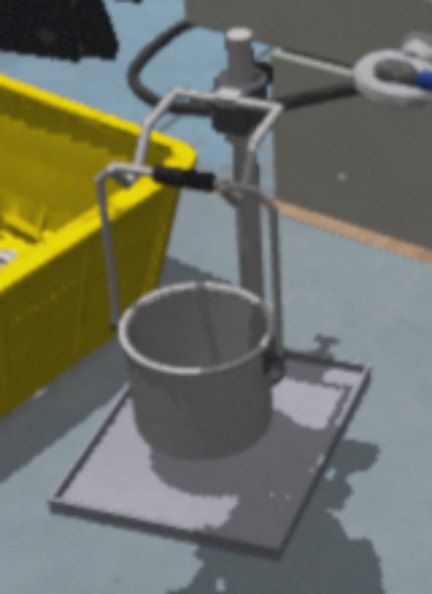

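```bash
python3 -m creep '[[[-0.35,0,0,0,0,0,0],[-0.35,0,0,0,0,0,0],[-0.35,0,0,0,0,0,0],[-0.35,0,0,0,0,0,0],[-0.35,0,0,0,0,0,0],[-0.35,0,0,0,0,0,0],[-0.35,0,0,0,0,0,0]]]'
python3 - <<'E'
from h import *
a=cv2.imread('pics/side18.png');
for i in range(3):
    c=shot('side','side2%d'%i);b=cv2.imread('pics/side2%d.png'%i)
    d=cv2.absdiff(a,b)[150:370,150:330].max(2);print((d>25).sum(),d.mean())
E
```

```text
clock: 21.65
tool_pos: [0.5389, -0.0479, 0.3431]
eef_rot: [-0.02, 0.98, 0.105, 0.17]
ft_force: [0.6, 0.3, -0.6]
opening: 0.0286
4 0.6928535353535353
4 0.6954292929292929
4 0.6983838383838383
```

Nothing has moved between frames, so I'm handing in.

```bash
python3 -c "
from bench import close_job
print(close_job())"
```

```text
the job is handed in; nothing more can be done
None
```

The pail now hangs by its bail from both prongs of the fork, straight and still over the drip tray. The job is handed in, at about 22 s of the 64 s allowed.

- **Raising the bail:** I lifted it by the grip to upright while the pail stayed standing on the table. Partway up I had to ease off a push of about 5 N along the bail. By my image estimate the pail then slid about 6 mm towards the robot before the bail was upright, so it did not stay exactly where it was. At the top I was pressing down on it with about 6 N.
- **Carrying and hooking:** I carried it level, brought it in from the open side of the fork and lowered it in steps of about 1 mm. The fork began to take the load where I had estimated, with the wire about 209 mm above the table. I let go once the wrist felt almost none of the roughly 4.8 N weight, so the fork carried about the pail's weight and, as far as the wrist force shows, never neared 12 N.
- **Last checks:** Both side and scene pictures show the wire seated in both prongs. Pictures about 0.8 s apart show no movement. The gripper was clear of everything, and I never went near the marker or the bearings.

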